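# Snug the candlestick's base nut in the vise

## Robot

A 6-joint arm with a two-finger parallel gripper is mounted at the origin on the work surface. World frame = base frame: x ahead of the robot, y to its left, z up, the work surface at z = 0. Lengths are in m, angles in degrees, forces in N, time in s.
With the tool pointing down it reaches from about 0.35 to 0.975 m from the base axis. Payload 17.4 kg.
Tool frame: the origin (TCP) lies between the finger pads; the fingertips stand 14 mm ahead of it and the grasp point (between the pads) lies 5 mm behind it (manip.nose_length is the distance from the TCP to the fingertips, in m); z points along the fingers, y is the line along which they close (so a half turn about z gives the same grasp; the last joint's range is limited). The gripper opens to 85 mm and grips with 20 to 120 N. Pads are 22 mm wide; open, the fingers measure 114 mm over their backs; the gripper's body (76 mm by 85 mm) begins 54 mm behind the grasp point. The pads swing forward as they close: fully open they stand 13 mm farther back than shut.
Start: joints at [70.944, 6.646, 82.598, -0, 90.757, -2.166], TCP at [0.196, 0.646, 0.245] pointing down, gripper open.
Joint ranges: [-162.19, 162.19], [-47.58, 125.68], [4.15, 143.07], [-65.23, 245.23], [0.69, 171.88], [-170.13, 170.13]. Speed limits (degrees/s): [108.29, 108.29, 127.2, 180, 180, 180].

## Interface

Orientations are given as [roll, pitch, yaw] about the fixed x, y, z axes, in that order (R = Rz(yaw) Ry(pitch) Rx(roll)).
In Python, from bench import manip gives the robot as it stands.
- The arm moves only by the tool arm_command, never from a script. Its argument "increments" is a list of rows, each an object of numbers: "tx", "ty", "tz": the shift along the world's x, y, z normalised to -1 to 1, where 1 is 0.25 m; "wx", "wy", "wz": the turn, a rotation vector about the world's x, y, z normalised to -1 to 1, where 1 is 180 degrees; "grip": the opening, from -1 (shut) to 1 (fully open). A call has 1 to 20 rows; each row is the pose to reach, as a shift and turn from the pose commanded when the call began, turning the shorter way round; what a row does not reach only later rows make up. A row lasts 1/8 s, in which the tool goes at most 62.5 mm and 10.7 degrees, less where a joint would pass 70% of its speed; a pose out of reach is approached as far as the arm can. A call with a number of a shift or a turn outside -1 to 1 is refused whole. A call with a gripper value outside its range is refused whole. The fingers move at their own pace and stop on an object; "squeeze" is the grip in N (left out, the last holds). Time passes only in rows, so rows that repeat a pose let the fingers close. It gives the time, the measured TCP pose, the force, the opening and the grip force at its end, in the units of the state.
- manip.observe(): the state, without advancing time (a new reading comes with each control period).
- manip.snapshot(name): name is "scene" or "top"; returns a dict with "frame" (384x512x3 uint8, blue, green, red), "K" (3x3 intrinsics, pixels), "k1" (the pictures are not rectified: a ray, as slopes to the right and down, at radius r is drawn at 1 + k1 r^2 times it, then the intrinsics apply), "pose" (4x4, takes a point from camera to world coordinates). Camera axes: x right, y down, z forward; pixel columns grow to the right and rows downward; lengths in m; the calibration is good to about 2 mm. A picture is of the moment at which its call begins. There is no depth.
- manip.hand_in(): hands the job in; it is judged then, once.
The state is a dict: "clock": time; "joints": joint angles; "qvel": joint speeds; "tau": joint torques, N m; "eef_pos": TCP position; "eef_rot": TCP orientation; "ft_force": force on the tool from outside, world axes, zero at the start; "torque": the same for the moment, N m; "gripper_width": finger opening in m; "finger_force": force on a finger pad.
Only numpy, scipy, OpenCV 4.12 (cv2) and the standard library are available. Lean on these libraries where they do the work, as an engineer would, in place of code of your own. Each camera call takes 0.05 s, during which the arm holds its last target. There are 200 camera calls.

## Task

The brass candlestick is clamped upside down in the vise and the big hex nut on its base is loose. Take the ring wrench from its wooden rest and use it, not the fingers, to tighten the nut (clockwise) until it comes up solid; the vise jaws leave only a short swing, so lift the wrench off, swing back and refit it between pulls. Stop pulling as soon as the nut is tight so that the candlestick is not wrenched round in the jaws, do not force the wrench against the jaws, leave the other pieces alone, and finish with the wrench lying flat on its rest.

Things in the scene. Friction and masses are not known exactly. Their poses are not given: they have to be found in the camera images.
- vise: Dark cast-iron bench vise, fixed; base plate 270 x 100 x 16 mm. Origin: on the counter below the nut's axis. x across the jaws (screw with tommy bar on the -x side), y along the slot between the jaws, z up. The slot is open at both y ends; the wrench on the nut may point out of either and swings about 42 degrees to each side of the y line before its handle meets a jaw's end.
- jaw_fixed: The vise's jaw on its +x side: a block 40 mm (x) by 90 mm (y) by 99 mm high, its knurled inner face 50 mm from the nut's axis, its top 115 mm above the counter. Origin: centre of its underside, 16 mm above the counter.
- jaw_moving: The vise's jaw on its -x side, the same size and the same distance from the nut's axis, locked. Origin: centre of its underside, 16 mm above the counter.
- nut_top (a point): Centre of the steel hex nut's top, on its vertical axis, 114 mm above the counter, turning with it: x square to a flat, z up. 36 mm across flats; the flats lie 16 to 4 mm below this point, a cone above them leads the wrench on; a stud stands 3 mm higher. The ring seats with its underside 16 mm below this point, at the nut's yaw or a multiple of 60 degrees from it (play 6 degrees each way).
- nut (a joint): Turn of the nut on its stud, rad, growing as it is tightened (clockwise seen from above), falling as it is undone. It turns under a steady drag of about 0.35 N m either way, stays where it is left, and comes up solid after 1.5 to 2.2 rad of tightening from the start; where exactly is to be felt.
- foot_mark (a point): Small chisel mark on the upturned base of the brass candlestick (a disc 100 mm across, its upper side 95 mm above the counter), 45 mm from the nut's axis. The base is only held by the jaws: a pull on the nut of more than about 1.8 N m turns it round in them, and this mark with it.
- wrench: Loose steel ring wrench, about 0.35 kg, 14 mm thick all over. Origin: centre of the ring on its underside; x along the handle away from the ring, z up. The six-sided ring is 52 mm across outside, 38 mm across its inner flats (square to x and every 60 degrees from it); the handle is a straight bar 14 mm wide and 14 mm high that ends 190 mm from the ring's centre.
- wrench_mid (a point): Point on the wrench's handle 92 mm from the ring's centre, 7 mm above the underside; axes as the wrench's.
- rest: Fixed dark wooden wrench rest: two flat-topped blocks 30 mm high and 70 mm wide (y), from x = -120 to -12 mm and from +75 to +120, on a plank 8 mm thick. Origin: centre of its underside; x along its length, z up. At the start the wrench lies along it, ring towards -x, its middle near the rest's centre, its handle bridging the gap between the blocks.
- snuff_box: Loose pewter snuff box, 72 x 52 x 23 mm. Origin at the centre of its underside.
- dog: Loose white porcelain dog, 87 mm high on a base 44 x 74 mm. Origin at the centre of its underside.
- bell: Loose copper hand bell, 68 mm across and 104 mm high. Origin at the centre of its underside.
- magnifier: Loose chrome magnifier on a stubby stand, foot 72 mm across, 112 mm high. Origin at the centre of its underside.
Not all that is in view belongs to the job. Several things have the shape of the rest; the one meant has the colours described above. There is more than one size of the wrench; the job needs the larger.

How it is judged (in metres and radians):
On the way, in this order (a step that is already met when the one before it is completed fails the run):
1. the wrench's ring sits right down over the nut (horizontal distance between wrench and nut_top below 0.004 m and z of wrench in the frame of nut_top below -0.01 m and angle between wrench's own z axis and vertical below 0.12 rad), for 0.2 s.
2. the nut has come up solid (value of joint nut above 2.14 rad), for 0.2 s.
At the end, for the whole second after the job is handed in: The nut is tight (joint nut above 2.14 rad; it is solid at 2.20), and the wrench lies still and flat (within 0.06 rad) on top of its rest, its underside 30 mm up within 4 mm, its middle within 30 mm of the rest's centre and along the rest within 0.25 rad (value of joint nut above 2.14 rad and horizontal distance between wrench_mid and rest below 0.03 m and angle between the x axis of wrench and the x axis of rest, either way round below 0.25 rad and z of wrench in the frame of rest between 0.026 and 0.034 m and angle between wrench's own z axis and vertical below 0.06 rad and linear speed of wrench below 0.01 m/s); the robot touches nothing.
It fails at once if the candlestick is wrenched round in the jaws (its mark moves over 5 mm) (distance of foot_mark from where it was at the start of the episode above 0.005 m).
It fails at once if the wrench is forced against a jaw with over 40 N (contact force between wrench and jaw_fixed above 40 N or contact force between wrench and jaw_moving above 40 N).
It fails at once if the fingers turn the nut (contact force between the fingers and nut above 3 N).
It fails at once if a bystander is moved by over 15 mm (distance of any of snuff_box, dog, bell, magnifier from where it was at the start of the episode above 0.015 m).
It also fails if it takes over 70 s, if anything falls off the work surface, if the arm or the gripper's body presses on something with over 40 N, if the wrist force passes 120 N, or if a joint passes its speed limit or range.

## Working session

There is one attempt and no reset: what is moved stays moved. The work goes in short steps, Python scripts to look and compute and a tool call to move; the robot and the scene stay as the last step left them, time stands still between calls to the robot, and variables do not carry over. Pictures are saved under pics/ and viewed, at most 10 in all, crops included, and the job is handed in when it is done.

Besides the shell and the picture viewer there is one more tool, called after "Emit:" as name([rows], argument=value, ...), one row to a line, values as JSON. arm_command: Moves the arm, as the interface text tells. Scaled input: -1 to 1 covers 0.25 m each way for a shift and 180 degrees each way for a turn. Its arguments: {"type":"object","properties":{"increments":{"type":"array"},"squeeze":{"type":"number"}},"required":["increments"]}

```bash
mkdir -p pics; cat > h.py <<'E'
import numpy as np,cv2
from bench import manip
def snap(n,f):
    s=manip.snapshot(n); cv2.imwrite('pics/'+f,s['frame']); np.savez('pics/%s.npz'%f[:-4],**{k:np.array(s[k]) for k in('frame','K','k1','pose')}); return s
def load(f): return dict(np.load('pics/%s.npz'%f))
def px2w(s,u,v,z):
    d=cv2.undistortPoints(np.array([[[u,v]]],float),s['K'],np.array([float(s['k1']),0,0,0])).ravel()
    P=s['pose']; r=P[:3,:3]@[d[0],d[1],1]; o=P[:3,3]; return o+r*(z-o[2])/r[2]
def w2px(s,p):
    P=np.linalg.inv(s['pose']); q=P[:3,:3]@np.array(p,float)+P[:3,3]; a=q[:2]/q[2]; a=a*(1+float(s['k1'])*(a@a)); return (s['K']@[a[0],a[1],1])[:2]
E
python3 - <<'E'
from h import *
a=snap('scene','s0.png');b=snap('top','t0.png')
for s in(a,b):print(s['K'],s['k1'],s['pose'])
print(manip.observe())
E
```

```text
[[492.88964799   0.         256.35256363]
 [  0.         492.88964799 199.23011188]
 [  0.           0.           1.        ]] 0.004184933442062058 [[ 0.88146365  0.35899459 -0.3068301   0.95923175]
 [ 0.47189209 -0.64420078  0.6019329  -0.85162203]
 [ 0.01843046 -0.67537267 -0.73724628  1.0937132 ]
 [ 0.          0.          0.          1.        ]]
[[376.68966164   0.         257.1332187 ]
 [  0.         376.68966164 198.88690527]
 [  0.           0.           1.        ]] -0.10241958990480118 [[-1.61103531e-02 -9.84725324e-01  1.73368087e-01  3.57339789e-01]
 [-9.99869438e-01  1.56494441e-02 -4.02522613e-03 -2.51870010e-02]
 [ 1.25062791e-03 -1.73410300e-01 -9.84848874e-01  1.26054102e+00]
 [ 0.00000000e+00  0.00000000e+00  0.00000000e+00  1.00000000e+00]]
{'clock': 0.1, 'joints': array([ 7.09427185e+01,  6.67274343e+00,  8.26312785e+01, -6.92257035e-05,
        9.07549356e+01, -2.16589578e+00]), 'qvel': array([ 0.06602965,  0.05914215, -0.16544832, -0.05294673, -0.05776943,
        0.03587179]), 'tau': array([ 1.66612208e-03, -7.33660126e+01, -6.33788395e+01, -1.45357740e-05,
        5.21732087e-03,  3.88214551e-05]), 'eef_pos': array([0.1960905 , 0.64574085, 0.24462683]), 'eef_rot': array([-1.79941082e+02, -2.15901285e-03,  1.63108612e+02]), 'ft_force': array([-0.28119504,  0.17358087,  0.52109136]), 'torque': array([ 0.02134768, -0.04119578,  0.01811899]), 'finger_force': 0.0, 'gripper_width': 0.08507619210224185}
```

View pics/s0.png

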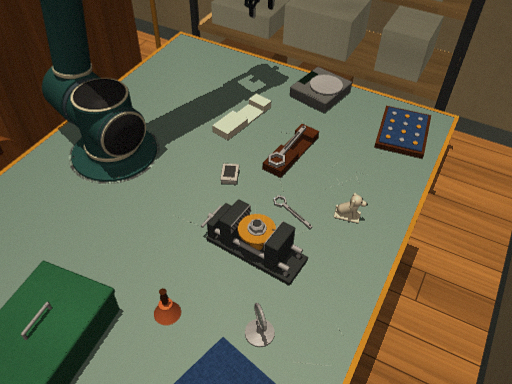

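View pics/t0.png

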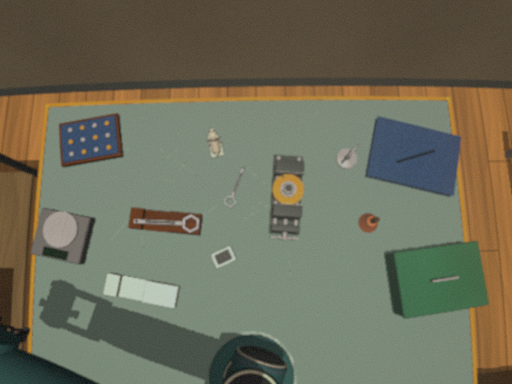

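Wrench candidates: the large one on the dark rest (top 165,222; scene 290,148) and the small loose one (top 235,187; scene 292,212). Rest candidates: the dark wooden one (top 165,222) and the pale one (top 142,290). I choose the large wrench and the dark rest, and will check both in a close crop.

```bash
python3 - <<'E'
from h import *
t=load('t0')['frame'];s=load('s0')['frame']
def c(im,x,y,w,h,k=4): return cv2.resize(im[y:y+h,x:x+w],None,fx=k,fy=k,interpolation=cv2.INTER_CUBIC)
# top 120..220 x 190..265 ; 240..340 x150..225 ; scene same
m=np.vstack([np.hstack([c(t,120,185,100,75),c(t,240,150,100,75)]),np.hstack([c(s,245,110,100,75),c(s,205,190,100,75)])])
cv2.imwrite('pics/m.png',m)
E
```

```text
(no output)
```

View pics/m.png

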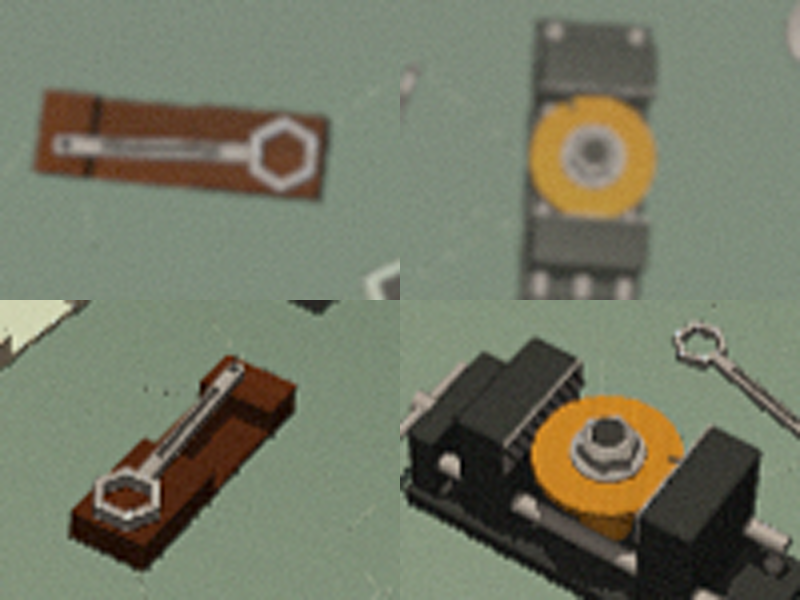

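The crop confirms the large wrench is on the dark rest, with its ring at top px (190.6,223.1), handle end at (133,220.6), and the nut stud at top px (288.4,187.3).

```bash
python3 - <<'E'
from h import *
t=load('t0');s=load('s0')
M=lambda x,y,x0,y0:(x0+(x+.5)/4-.5,y0+(y+.5)/4-.5)
def P(n,cam,xy,o,z): 
    u=M(*xy,*o);print(n,px2w(cam,*u,z).round(4))
T1=(120,185);T2=(140,150);S1=(245,35);S2=(105,115)  # offset includes montage tile shift
P('ring t',t,(284,154),T1,.044);P('ring s',s,(128,495),S1,.044)
P('hend t',t,(54,144),T1,.044);P('hend s',s,(238,366),S1,.044)
for c in[(44,91),(37,170),(329,117),(322,199)]:P('rest',t,c,T1,.030)
P('stud t',t,(595,151),T2,.117);P('stud s',s,(608,432),S2,.117)
P('disc t',t,(593,156),T2,.095)
P('disc s',s,(608,454),S2,.095)
for c in[(540,20),(655,25),(535,93),(652,100),(535,213),(645,213),(530,265),(642,268)]:P('jaw',t,c,T2,.115)
E
```

```text
ring t [0.4949 0.1875 0.044 ]
ring s [0.496  0.1892 0.044 ]
hend t [0.5055 0.3781 0.044 ]
hend s [0.5054 0.3764 0.044 ]
rest [0.5519 0.393  0.03  ]
rest [0.4857 0.3963 0.03  ]
rest [0.5266 0.153  0.03  ]
rest [0.459  0.1582 0.03  ]
stud t [ 0.5934 -0.1273  0.117 ]
stud s [ 0.5919 -0.1259  0.117 ]
disc t [ 0.5939 -0.1276  0.095 ]
disc s [ 0.5924 -0.126   0.095 ]
jaw [ 0.7001 -0.0874  0.115 ]
jaw [ 0.6947 -0.1782  0.115 ]
jaw [ 0.6408 -0.082   0.115 ]
jaw [ 0.6338 -0.1735  0.115 ]
jaw [ 0.5457 -0.0797  0.115 ]
jaw [ 0.5444 -0.1647  0.115 ]
jaw [ 0.5054 -0.075   0.115 ]
jaw [ 0.5017 -0.1608  0.115 ]
```

Emit:
arm_command([
  {"tx":0.25,"ty":-0.25,"wz":-0.055,"grip":1},
  {"tx":0.5,"ty":-0.5,"wz":-0.11,"grip":1},
  {"tx":0.75,"ty":-0.75,"wz":-0.165,"grip":1},
  {"tx":1,"ty":-1,"wz":-0.22,"grip":1},
  {"tx":1,"ty":-1,"wz":-0.275,"grip":1},
  {"tx":1,"ty":-1,"wz":-0.33,"grip":1},
  {"tx":1,"ty":-1,"wz":-0.385,"grip":1},
  {"tx":1,"ty":-1,"wz":-0.423,"grip":1},
  {"tx":1,"ty":-1,"wz":-0.423,"grip":1},
  {"tx":1,"ty":-1,"wz":-0.423,"grip":1},
])

```text
invalid input at $.increments[0]: expected keys tx, ty, tz, wx, wy, wz, grip
```

Emit:
arm_command([
  {"tx":0.25,"ty":-0.25,"tz":0,"wx":0,"wy":0,"wz":-0.055,"grip":1},
  {"tx":0.5,"ty":-0.5,"tz":0,"wx":0,"wy":0,"wz":-0.11,"grip":1},
  {"tx":0.75,"ty":-0.75,"tz":0,"wx":0,"wy":0,"wz":-0.165,"grip":1},
  {"tx":1,"ty":-1,"tz":0,"wx":0,"wy":0,"wz":-0.22,"grip":1},
  {"tx":1,"ty":-1,"tz":0,"wx":0,"wy":0,"wz":-0.275,"grip":1},
  {"tx":1,"ty":-1,"tz":0,"wx":0,"wy":0,"wz":-0.33,"grip":1},
  {"tx":1,"ty":-1,"tz":0,"wx":0,"wy":0,"wz":-0.385,"grip":1},
  {"tx":1,"ty":-1,"tz":0,"wx":0,"wy":0,"wz":-0.423,"grip":1},
  {"tx":1,"ty":-1,"tz":0,"wx":0,"wy":0,"wz":-0.423,"grip":1},
  {"tx":1,"ty":-1,"tz":0,"wx":0,"wy":0,"wz":-0.423,"grip":1},
])

```text
clock: 1.35
eef_pos: [0.446, 0.396, 0.2451]
eef_rot: [-180.0, 0.0, 87.1]
ft_force: [-0.8, -0.5, -0.5]
gripper_width: 0.0854
finger_force: 0.0
```

Emit:
arm_command([
  {"tx":0.112,"ty":-0.176,"tz":-0.1,"wx":0,"wy":0,"wz":0,"grip":1},
  {"tx":0.224,"ty":-0.352,"tz":-0.3,"wx":0,"wy":0,"wz":0,"grip":1},
  {"tx":0.224,"ty":-0.352,"tz":-0.5,"wx":0,"wy":0,"wz":0,"grip":1},
  {"tx":0.224,"ty":-0.352,"tz":-0.6,"wx":0,"wy":0,"wz":0,"grip":1},
  {"tx":0.224,"ty":-0.352,"tz":-0.7,"wx":0,"wy":0,"wz":0,"grip":1},
  {"tx":0.224,"ty":-0.352,"tz":-0.8,"wx":0,"wy":0,"wz":0,"grip":1},
  {"tx":0.224,"ty":-0.352,"tz":-0.852,"wx":0,"wy":0,"wz":0,"grip":1},
  {"tx":0.224,"ty":-0.352,"tz":-0.852,"wx":0,"wy":0,"wz":0,"grip":1},
])

```text
clock: 2.35
eef_pos: [0.5018, 0.3078, 0.0318]
eef_rot: [-179.9, 0.0, 87.0]
ft_force: [-0.1, -0.3, 0.1]
gripper_width: 0.0855
finger_force: 0.0
```

Emit:
arm_command([
  {"tx":0,"ty":0,"tz":0,"wx":0,"wy":0,"wz":0,"grip":-1},
  {"tx":0,"ty":0,"tz":0,"wx":0,"wy":0,"wz":0,"grip":-1},
  {"tx":0,"ty":0,"tz":0,"wx":0,"wy":0,"wz":0,"grip":-1},
  {"tx":0,"ty":0,"tz":0,"wx":0,"wy":0,"wz":0,"grip":-1},
  {"tx":0,"ty":0,"tz":0,"wx":0,"wy":0,"wz":0,"grip":-1},
  {"tx":0,"ty":0,"tz":0,"wx":0,"wy":0,"wz":0,"grip":-1},
  {"tx":0,"ty":0,"tz":0,"wx":0,"wy":0,"wz":0,"grip":-1},
  {"tx":0,"ty":0,"tz":0,"wx":0,"wy":0,"wz":0,"grip":-1},
], squeeze=80)

```text
clock: 3.35
eef_pos: [0.5023, 0.308, 0.0328]
eef_rot: [180.0, -0.0, 87.0]
ft_force: [-1.7, -0.7, 5.6]
gripper_width: 0.0123
finger_force: 78.9
```

Emit:
arm_command([
  {"tx":0,"ty":0,"tz":0.1,"wx":0,"wy":0,"wz":0,"grip":-1},
  {"tx":0,"ty":0,"tz":0.3,"wx":0,"wy":0,"wz":0,"grip":-1},
  {"tx":0,"ty":0,"tz":0.5,"wx":0,"wy":0,"wz":0,"grip":-1},
  {"tx":0,"ty":0,"tz":0.6,"wx":0,"wy":0,"wz":0,"grip":-1},
  {"tx":0,"ty":0,"tz":0.6,"wx":0,"wy":0,"wz":0,"grip":-1},
  {"tx":0,"ty":0,"tz":0.6,"wx":0,"wy":0,"wz":0,"grip":-1},
])

```text
clock: 4.1
eef_pos: [0.5016, 0.3076, 0.1802]
eef_rot: [-179.9, 0.1, 87.0]
ft_force: [0.0, -0.4, -4.5]
gripper_width: 0.0125
finger_force: 78.6
```

```bash
python3 - <<'E'
from h import *
s=snap('scene','s1.png');t=snap('top','t1.png');o=manip.observe();print(o['eef_pos'],o['eef_rot'],o['ft_force'],o['torque'])
def c(im,uv,w,h,k):
    x,y=int(uv[0]-w/2),int(uv[1]-h/2);print(x,y);return cv2.resize(im[y:y+h,x:x+w],None,fx=k,fy=k,interpolation=cv2.INTER_CUBIC)
n=[.5927,-.1266,.105]; e=[.498,.23,.18]
m=np.vstack([np.hstack([c(s['frame'],w2px(s,n),40,30,10),c(t['frame'],w2px(t,n),40,30,10)]),np.hstack([c(s['frame'],w2px(s,e),80,60,5),c(t['frame'],w2px(t,e),80,60,5)])])
cv2.imwrite('pics/m1.png',m)
E
```

```text
[0.5015683  0.30759686 0.18022525] [-1.79863824e+02  8.35495375e-02  8.69729197e+01] [ 0.61574494 -0.17350741 -4.14120069] [ 0.22547176 -0.05515632 -0.02621168]
236 210
267 173
245 86
128 187
```

View pics/m1.png

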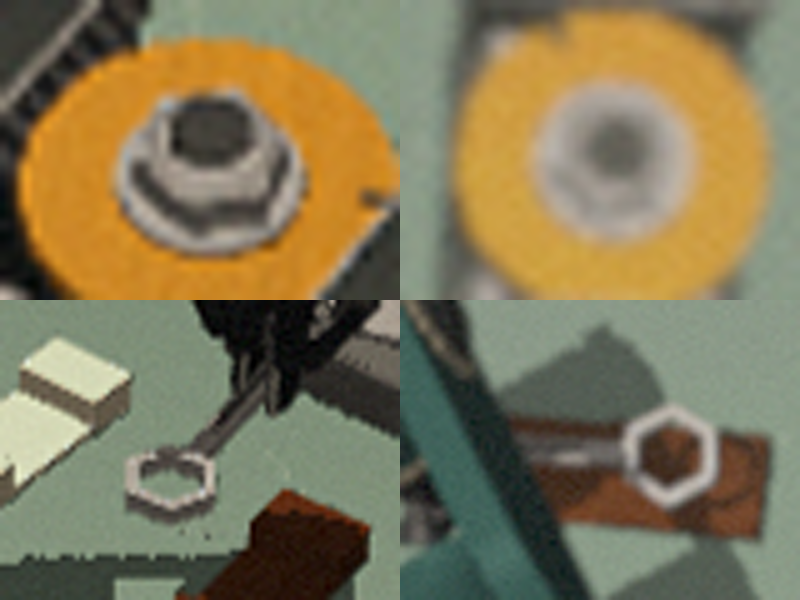

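```bash
python3 - <<'E'
from h import *
s=load('s1');t=load('t1')
us=(245+170.5/5-.5,86+170.5/5-.5);ut=(128+270.5/5-.5,187+155.5/5-.5)
for z in(.182,.187,.192):print(z,px2w(s,*us,z).round(4),px2w(t,*ut,z).round(4))
k=14;W,H=28,20;x0,y0=243,216
base=cv2.resize(s['frame'][y0:y0+H,x0:x0+W],None,fx=k,fy=k,interpolation=cv2.INTER_CUBIC)
base=cv2.resize(base,(260,186)); k=260/W
tiles=[]
for yaw in(0,10,20,30,40,50):
    im=base.copy()
    def pt(p): u=w2px(s,p);return tuple(int(round(q)) for q in((u[0]-x0+.5)*k,(u[1]-y0+.5)*k))
    A=[np.radians(yaw+30+60*i) for i in range(6)]
    lo,hi=[[pt((.5922+.02078*np.cos(a),-.1262+.02078*np.sin(a),z)) for a in A] for z in(.098,.110)]
    for i in range(6):
        cv2.line(im,hi[i],hi[i-1],(0,0,255),1);cv2.line(im,lo[i],lo[i-1],(255,0,0),1);cv2.line(im,lo[i],hi[i],(0,255,0),1)
    cv2.putText(im,str(yaw),(5,20),0,.6,(0,0,0),2);tiles.append(im)
cv2.imwrite('pics/hex.png',np.vstack([np.hstack(tiles[:3]),np.hstack(tiles[3:]),np.hstack([base]*3)]))
E
```

```text
0.182 [0.4868 0.2054 0.182 ] [0.4957 0.1899 0.182 ]
0.187 [0.4894 0.1996 0.187 ] [0.4951 0.1889 0.187 ]
0.192 [0.492  0.1938 0.192 ] [0.4944 0.1879 0.192 ]
```

View pics/hex.png

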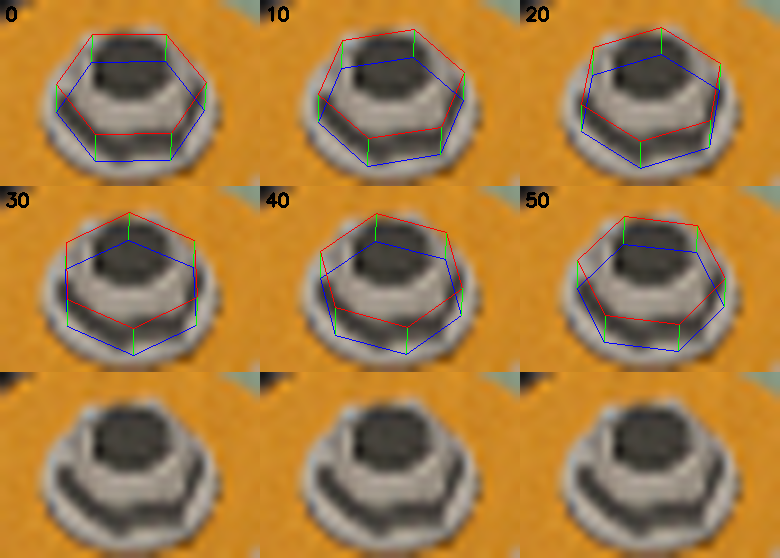

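The hex overlay at 10° fits the nut's dark side band, so the nut yaw is about 10° mod 60. The ring is 120 mm from the TCP along the tool x line. I am moving to hover over the nut at wrench yaw 70°.

Emit:
arm_command([
  {"tx":0.1,"ty":-0.2,"tz":0,"wx":0,"wy":0,"wz":-0.02,"grip":-1},
  {"tx":0.2,"ty":-0.4,"tz":0,"wx":0,"wy":0,"wz":-0.04,"grip":-1},
  {"tx":0.3,"ty":-0.6,"tz":0,"wx":0,"wy":0,"wz":-0.06,"grip":-1},
  {"tx":0.4,"ty":-0.8,"tz":0,"wx":0,"wy":0,"wz":-0.08,"grip":-1},
  {"tx":0.528,"ty":-1,"tz":0,"wx":0,"wy":0,"wz":-0.0944,"grip":-1},
  {"tx":0.528,"ty":-1,"tz":0,"wx":0,"wy":0,"wz":-0.0944,"grip":-1},
])

```text
clock: 4.95
eef_pos: [0.6351, 0.0546, 0.1803]
eef_rot: [-179.9, 0.1, 69.7]
ft_force: [-0.9, 0.1, -5.1]
gripper_width: 0.0126
finger_force: 78.9
```

Emit:
arm_command([
  {"tx":0,"ty":-0.15,"tz":-0.05,"wx":0,"wy":0,"wz":0,"grip":-1},
  {"tx":0,"ty":-0.286,"tz":-0.1,"wx":0,"wy":0,"wz":0,"grip":-1},
  {"tx":0,"ty":-0.286,"tz":-0.14,"wx":0,"wy":0,"wz":0,"grip":-1},
  {"tx":0,"ty":-0.286,"tz":-0.16,"wx":0,"wy":0,"wz":0,"grip":-1},
  {"tx":0,"ty":-0.286,"tz":-0.16,"wx":0,"wy":0,"wz":0,"grip":-1},
  {"tx":0,"ty":-0.286,"tz":-0.16,"wx":0,"wy":0,"wz":0,"grip":-1},
])

```text
clock: 5.7
eef_pos: [0.6343, -0.0129, 0.1427]
eef_rot: [180.0, -0.0, 70.0]
ft_force: [-0.3, -0.0, -5.4]
gripper_width: 0.0125
finger_force: 78.8
```

```bash
python3 - <<'E'
from h import *
s=snap('scene','s2.png');t=snap('top','t2.png');o=manip.observe();print(o['eef_pos'],o['eef_rot'],o['ft_force'],o['torque'])
def c(im,uv,w,h,k):
    x,y=int(uv[0]-w/2),int(uv[1]-h/2);print(x,y);return cv2.resize(im[y:y+h,x:x+w],None,fx=k,fy=k,interpolation=cv2.INTER_CUBIC)
n=[.5927,-.1266,.125]
cv2.imwrite('pics/m2.png',np.hstack([c(s['frame'],w2px(s,n),50,50,8),c(t['frame'],w2px(t,n),50,50,8)]))
E
```

```text
[ 0.63430348 -0.01313715  0.14274936] [ 1.79966070e+02 -1.25712062e-02  7.00129667e+01] [ 0.17174989 -0.14703892 -3.09051852] [ 0.19926752 -0.06791282 -0.00948802]
231 195
263 162
```

View pics/m2.png

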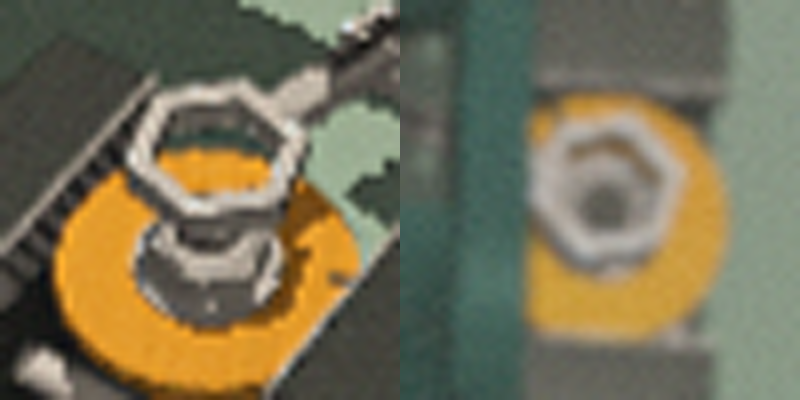

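```bash
python3 - <<'E'
from h import *
s=load('s2');t=load('t2')
a,b=(257.6,213.2),(288.9,185.6)
for z in(.149,.154):print(z,px2w(s,*a,z).round(4),px2w(t,*b,z).round(4))
print(px2w(t,287.9,187.4,.117))
# model outline centre as predicted: ring hex top outer at nominal
for (cam,n) in((s,'s'),(t,'t')):
    P=np.array([w2px(cam,(.5934+.030*np.cos(np.radians(70+30+60*i)),-.1257+.030*np.sin(np.radians(100+60*i)),.154)) for i in range(6)]);print(n,P.min(0),P.max(0))
E
```

```text
0.149 [ 0.5915 -0.1211  0.149 ] [ 0.5922 -0.1262  0.149 ]
0.154 [ 0.5934 -0.125   0.154 ] [ 0.5911 -0.1258  0.154 ]
[ 0.59330104 -0.12586603  0.117     ]
s [245.76264673 205.00656296] [269.05568845 222.04329799]
t [279.07513026 175.68476725] [298.58820432 194.13304767]
```

Ring and nut centres agree within about 1 mm, so I am lowering the wrench.

Emit:
arm_command([
  {"tx":-0.002,"ty":-0.003,"tz":-0.04,"wx":0,"wy":0,"wz":0,"grip":-1},
  {"tx":-0.002,"ty":-0.003,"tz":-0.08,"wx":0,"wy":0,"wz":0,"grip":-1},
  {"tx":-0.002,"ty":-0.003,"tz":-0.1,"wx":0,"wy":0,"wz":0,"grip":-1},
  {"tx":-0.002,"ty":-0.003,"tz":-0.115,"wx":0,"wy":0,"wz":0,"grip":-1},
  {"tx":-0.002,"ty":-0.003,"tz":-0.13,"wx":0,"wy":0,"wz":0,"grip":-1},
  {"tx":-0.002,"ty":-0.003,"tz":-0.13,"wx":0,"wy":0,"wz":0,"grip":-1},
])

```text
clock: 6.55
eef_pos: [0.6336, -0.0145, 0.1096]
eef_rot: [-180.0, 0.0, 70.0]
ft_force: [0.1, -2.4, -5.0]
gripper_width: 0.0126
finger_force: 78.9
```

Emit:
arm_command([
  {"tx":0,"ty":0,"tz":-0.012,"wx":0,"wy":0,"wz":0,"grip":-1},
  {"tx":0,"ty":0,"tz":-0.024,"wx":0,"wy":0,"wz":0,"grip":-1},
  {"tx":0,"ty":0,"tz":-0.032,"wx":0,"wy":0,"wz":0,"grip":-1},
  {"tx":0,"ty":0,"tz":-0.032,"wx":0,"wy":0,"wz":0,"grip":-1},
  {"tx":0,"ty":0,"tz":-0.032,"wx":0,"wy":0,"wz":0,"grip":-1},
])

```text
clock: 7.18
eef_pos: [0.6336, -0.0145, 0.1018]
eef_rot: [-180.0, 0.0, 70.0]
ft_force: [-1.5, -3.3, -3.9]
gripper_width: 0.0124
finger_force: 79.0
```

```bash
cat >> h.py <<'E'
C=np.array([.5925,-.1273]);L=.1198
def arc(p0,yaws,y0,c=C,l=L):
    for y in yaws:
        a=np.radians(y);p=c+l*np.array([np.cos(a),np.sin(a)]);print(y,((p-np.array(p0))/.25).round(3),round((y-y0)/180,4))
E
python3 - <<'E'
from h import *
o=manip.observe();print(o['eef_pos'],o['ft_force'],o['torque'])
arc([.6336,-.0145],[67,64,61,58,55,52,49],70)
E
```

```text
[ 0.63361018 -0.01445344  0.10183765] [-1.50508922 -3.32888324 -3.91179178] [-0.49369632  0.17038349 -0.08388342]
67 [ 0.023 -0.01 ] -0.0167
64 [ 0.046 -0.02 ] -0.0333
61 [ 0.068 -0.032] -0.05
58 [ 0.09  -0.045] -0.0667
55 [ 0.11  -0.059] -0.0833
52 [ 0.131 -0.074] -0.1
49 [ 0.15 -0.09] -0.1167
```

Emit:
arm_command([
  {"tx":0.023,"ty":-0.01,"tz":0,"wx":0,"wy":0,"wz":-0.0167,"grip":-1},
  {"tx":0.046,"ty":-0.02,"tz":0,"wx":0,"wy":0,"wz":-0.0333,"grip":-1},
  {"tx":0.068,"ty":-0.032,"tz":0,"wx":0,"wy":0,"wz":-0.05,"grip":-1},
  {"tx":0.09,"ty":-0.045,"tz":0,"wx":0,"wy":0,"wz":-0.0667,"grip":-1},
  {"tx":0.11,"ty":-0.059,"tz":0,"wx":0,"wy":0,"wz":-0.0833,"grip":-1},
])

```text
clock: 7.8
eef_pos: [0.6607, -0.0295, 0.1014]
eef_rot: [-179.9, 0.1, 54.9]
ft_force: [-5.2, -5.4, -3.9]
gripper_width: 0.0125
finger_force: 79.0
```

Emit:
arm_command([
  {"tx":0.02,"ty":-0.016,"tz":0,"wx":0,"wy":0,"wz":-0.017,"grip":-1},
  {"tx":0.04,"ty":-0.032,"tz":0,"wx":0,"wy":0,"wz":-0.033,"grip":-1},
  {"tx":0.04,"ty":-0.032,"tz":0,"wx":0,"wy":0,"wz":-0.033,"grip":-1},
])

```text
clock: 8.18
eef_pos: [0.6708, -0.0374, 0.1014]
eef_rot: [-179.9, 0.1, 49.0]
ft_force: [-5.7, -3.6, -3.8]
gripper_width: 0.0125
finger_force: 79.0
```

```bash
python3 - <<'E'
from h import *
s=snap('scene','s3.png')
o=manip.observe();print(o['eef_pos'],o['eef_rot'],o['ft_force'],o['torque'])
x,y=235,180
cv2.imwrite('pics/m3.png',cv2.resize(s['frame'][y:y+75,x:x+100],None,fx=7,fy=7,interpolation=cv2.INTER_CUBIC))
E
```

```text
[ 0.67069722 -0.03734408  0.10139843] [-1.79930628e+02  6.29168182e-02  4.90139821e+01] [-5.37412322 -4.01115512 -2.95967668] [-0.52246253  0.69423795 -0.04162485]
```

View pics/m3.png

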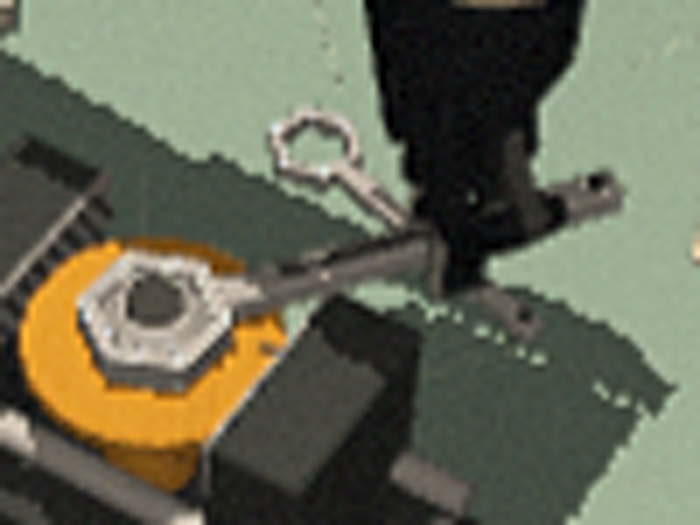

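The wrench is seated and clear of the jaw: ring at crop (155,305), handle passing the jaw end at (330,270). Now I lift, swing back to 112° and refit.

```bash
python3 - <<'E'
from h import *
arc([.6707,-.0374],[59,69,79,89,99,107,112],49,l=.1187)
E
```

```text
59 [-0.068  0.047] 0.0556
69 [-0.143  0.084] 0.1111
79 [-0.222  0.106] 0.1667
89 [-0.305  0.115] 0.2222
99 [-0.387  0.109] 0.2778
107 [-0.452  0.094] 0.3222
112 [-0.491  0.081] 0.35
```

Emit:
arm_command([
  {"tx":0,"ty":0,"tz":0.04,"wx":0,"wy":0,"wz":0,"grip":-1},
  {"tx":0,"ty":0,"tz":0.09,"wx":0,"wy":0,"wz":0,"grip":-1},
  {"tx":0,"ty":0,"tz":0.12,"wx":0,"wy":0,"wz":0,"grip":-1},
  {"tx":0,"ty":0,"tz":0.12,"wx":0,"wy":0,"wz":0,"grip":-1},
])

```text
clock: 8.72
eef_pos: [0.6694, -0.0384, 0.1308]
eef_rot: [-179.8, 0.3, 49.0]
ft_force: [-13.8, -11.4, -11.1]
gripper_width: 0.0123
finger_force: 78.9
```

Emit:
arm_command([
  {"tx":-0.004,"ty":-0.004,"tz":0.03,"wx":0,"wy":0,"wz":0,"grip":-1},
  {"tx":-0.004,"ty":-0.004,"tz":0.06,"wx":0,"wy":0,"wz":0,"grip":-1},
  {"tx":-0.004,"ty":-0.004,"tz":0.06,"wx":0,"wy":0,"wz":0,"grip":-1},
])

```text
clock: 9.1
eef_pos: [0.6681, -0.04, 0.1452]
eef_rot: [-179.8, 0.3, 49.0]
ft_force: [-14.5, -17.0, -14.3]
gripper_width: 0.0125
finger_force: 79.0
```

```bash
python3 - <<'E'
from h import *
s=snap('scene','s4.png')
o=manip.observe();print(o['eef_pos'],o['eef_rot'],o['ft_force'],o['torque'])
x,y=235,160
cv2.imwrite('pics/m4.png',cv2.resize(s['frame'][y:y+75,x:x+100],None,fx=7,fy=7,interpolation=cv2.INTER_CUBIC))
E
```

```text
[ 0.66815304 -0.03988322  0.14498917] [-179.83693427    0.34041252   48.98873285] [-14.6126133  -16.77191998 -13.92490313] [-2.32244609  1.86482991  0.21576648]
```

View pics/m4.png

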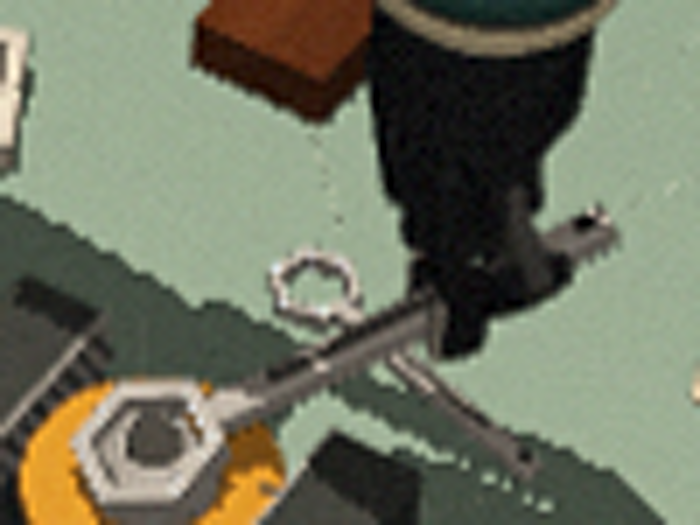

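The ring stayed jammed on the nut and the wrench pivoted in the grip: ring still low at crop (150,435), handle raised. I am going back down with a firmer grip, then will unload it before lifting.

Emit:
arm_command([
  {"tx":-0.01,"ty":-0.01,"tz":-0.04,"wx":0,"wy":0,"wz":0,"grip":-1},
  {"tx":-0.008,"ty":-0.008,"tz":-0.08,"wx":0,"wy":0,"wz":0,"grip":-1},
  {"tx":-0.005,"ty":-0.005,"tz":-0.12,"wx":0,"wy":0,"wz":0,"grip":-1},
  {"tx":-0.002,"ty":-0.002,"tz":-0.15,"wx":0,"wy":0,"wz":0,"grip":-1},
  {"tx":0,"ty":0,"tz":-0.165,"wx":0,"wy":0,"wz":0,"grip":-1},
  {"tx":0,"ty":0,"tz":-0.165,"wx":0,"wy":0,"wz":0,"grip":-1},
])

```text
clock: 9.9
eef_pos: [0.671, -0.0373, 0.1069]
eef_rot: [179.9, -0.1, 49.1]
ft_force: [3.7, 4.6, 5.7]
gripper_width: 0.0125
finger_force: 81.5
```

```bash
python3 - <<'E'
from h import *
o=manip.observe();print(o['eef_pos'],o['eef_rot'],o['ft_force'],o['torque'])
E
```

```text
[ 0.67103045 -0.03729747  0.10689835] [ 1.79918456e+02 -1.39817539e-01  4.90754304e+01] [3.67055365 4.58953786 5.7418497 ] [ 0.31431539 -0.04636337 -0.12592182]
```

Emit:
arm_command([
  {"tx":0.001,"ty":0.001,"tz":-0.01,"wx":0,"wy":0,"wz":0,"grip":-1},
  {"tx":0.001,"ty":0.001,"tz":-0.018,"wx":0,"wy":0,"wz":0,"grip":-1},
  {"tx":0.001,"ty":0.001,"tz":-0.018,"wx":0,"wy":0,"wz":0,"grip":-1},
], squeeze=80)

```text
clock: 10.28
eef_pos: [0.6711, -0.0373, 0.1023]
eef_rot: [179.9, -0.1, 49.1]
ft_force: [3.3, 4.1, 4.8]
gripper_width: 0.0128
finger_force: 81.7
```

```bash
python3 - <<'E'
from h import *
s=snap('scene','s5.png')
o=manip.observe();print(o['eef_pos'],o['eef_rot'],o['ft_force'],o['torque'])
x,y=235,175
a=load('s3')['frame']
f=lambda im:cv2.resize(im[y:y+65,x:x+98],None,fx=4,fy=4,interpolation=cv2.INTER_CUBIC)
cv2.imwrite('pics/m5.png',np.hstack([f(a),f(s['frame'])]))
E
```

```text
[ 0.67120605 -0.03727753  0.10241593] [ 1.79915385e+02 -1.25891545e-01  4.90681392e+01] [2.40748064 4.34222221 4.85330168] [ 0.10850828  0.06851693 -0.07729913]
```

View pics/m5.png

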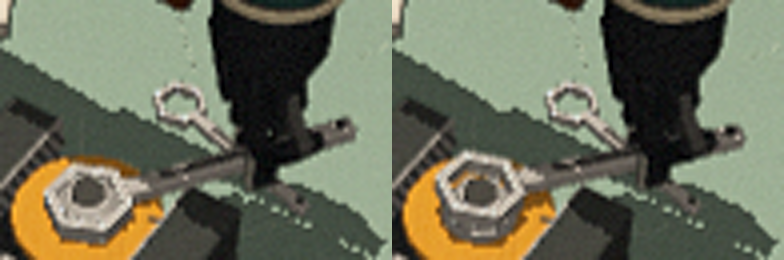

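The ring is now off the nut and sits higher, with its centre about 4 px above before (right panel, 475,188). It popped loose once unloaded, leaving the wrench slightly ring-up in the grip. Lifting clear and swinging back.

Emit:
arm_command([
  {"tx":0,"ty":0,"tz":0.07,"wx":0,"wy":0,"wz":0,"grip":-1},
  {"tx":0,"ty":0,"tz":0.14,"wx":0,"wy":0,"wz":0,"grip":-1},
  {"tx":-0.068,"ty":0.047,"tz":0.14,"wx":0,"wy":0,"wz":0.0556,"grip":-1},
  {"tx":-0.143,"ty":0.084,"tz":0.14,"wx":0,"wy":0,"wz":0.1111,"grip":-1},
  {"tx":-0.222,"ty":0.106,"tz":0.14,"wx":0,"wy":0,"wz":0.1667,"grip":-1},
  {"tx":-0.305,"ty":0.115,"tz":0.14,"wx":0,"wy":0,"wz":0.2222,"grip":-1},
  {"tx":-0.387,"ty":0.109,"tz":0.14,"wx":0,"wy":0,"wz":0.2778,"grip":-1},
  {"tx":-0.452,"ty":0.094,"tz":0.14,"wx":0,"wy":0,"wz":0.3222,"grip":-1},
  {"tx":-0.491,"ty":0.081,"tz":0.14,"wx":0,"wy":0,"wz":0.35,"grip":-1},
  {"tx":-0.491,"ty":0.081,"tz":0.14,"wx":0,"wy":0,"wz":0.35,"grip":-1},
  {"tx":-0.491,"ty":0.081,"tz":0.14,"wx":0,"wy":0,"wz":0.35,"grip":-1},
], squeeze=120)

```text
clock: 11.7
eef_pos: [0.548, -0.0176, 0.1366]
eef_rot: [180.0, 0.0, 111.9]
ft_force: [0.3, -0.9, -5.0]
gripper_width: 0.0118
finger_force: 117.4
```

```bash
python3 - <<'E'
from h import *
s=snap('scene','s6.png');t=snap('top','t6.png')
o=manip.observe();print(o['eef_pos'],o['eef_rot'],o['ft_force'],o['torque'])
p=o['eef_pos'];y=np.radians(o['eef_rot'][2]);k=7
def crop(cam,uv,w,h):
    x,yy=int(uv[0]-w/2),int(uv[1]-h/2)
    im=cv2.resize(cam['frame'][yy:yy+h,x:x+w],None,fx=k,fy=k,interpolation=cv2.INTER_CUBIC)
    return im,(lambda q:tuple(int(round(v)) for v in (w2px(cam,q)-[x,yy]+.5)*k))
def hexa(im,f,c,r,yaw,e1,e2,col):
    P=[f(c+r*(np.cos(a)*e1+np.sin(a)*e2)) for a in yaw+np.radians(30+60*np.arange(6))]
    for i in range(6):cv2.line(im,P[i],P[i-1],col,1)
ims=[]
for cam in(s,t):
    im,f=crop(cam,w2px(cam,[.585,-.115,.13]),56,56);pl=im.copy()
    for pit,col in((0,(0,0,255)),(5,(255,0,0))):
        b=np.radians(pit);ex=np.array([np.cos(y)*np.cos(b),np.sin(y)*np.cos(b),-np.sin(b)]);ez=np.array([np.cos(y)*np.sin(b),np.sin(y)*np.sin(b),np.cos(b)]);ey=np.cross(ez,ex)
        g=p+[0,0,.005];c=g-.1187*ex+.006*ez
        hexa(im,f,c,.030,0,ex,ey,col)
    ims.append(np.hstack([pl,im]))
m=np.vstack(ims);print(m.shape);cv2.imwrite('pics/m6.png',cv2.resize(m,(600,600),interpolation=cv2.INTER_AREA))
E
```

```text
[ 0.54800351 -0.01752188  0.13622913] [1.79990540e+02 2.18830147e-03 1.11969945e+02] [ 0.19395364 -0.9361073  -4.81331583] [ 0.20619857  0.13456319 -0.02846823]
(784, 784, 3)
```

View pics/m6.png

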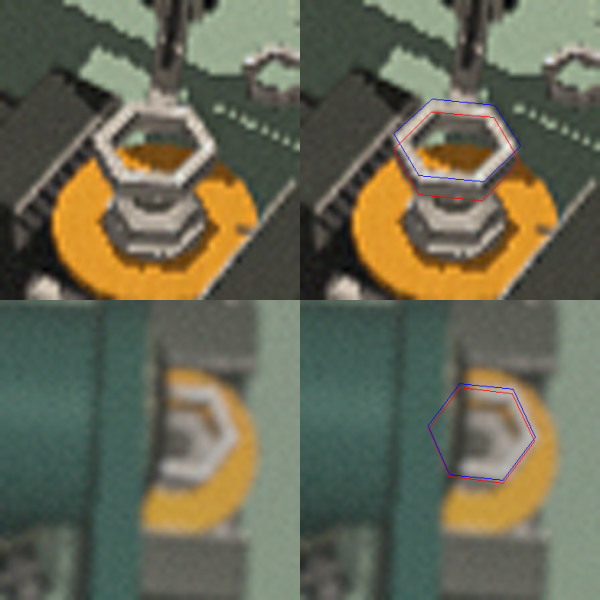

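The picture shows the ring held about 5° ring-up (the blue model fits) and the mark still at (245,231). I will refine the ring pose and nut yaw numerically.

```bash
cat >> h.py <<'E'
from scipy.optimize import differential_evolution
def sub(im,P): # bilinear sample
    P=np.float32(P);return cv2.remap(im,P[:,0].reshape(-1,1),P[:,1].reshape(-1,1),cv2.INTER_LINEAR).ravel()
def gm(cam):
    g=cv2.GaussianBlur(cv2.cvtColor(cam['frame'],cv2.COLOR_BGR2GRAY).astype(np.float32),(0,0),.6)
    return g
def hexpts(c,r,ex,ey,n=14):
    A=np.radians(30+60*np.arange(7));V=np.array([c+r*(np.cos(a)*ex+np.sin(a)*ey) for a in A])
    return np.vstack([V[i]+(V[i+1]-V[i])*k for i in range(6) for k in np.linspace(0.05,.95,n)[:,None]])
def ringfit(cams,p,yaw):
    G=[gm(c) for c in cams]
    def cost(v):
        pit,l,dy,dyaw=v;y=np.radians(yaw+dyaw);b=np.radians(pit);cy,sy=np.cos(y),np.sin(y)
        ex=np.array([cy*np.cos(b),sy*np.cos(b),-np.sin(b)]);ez=np.array([cy*np.sin(b),sy*np.sin(b),np.cos(b)]);ey=np.cross(ez,ex)
        c=np.array(p)+[0,0,.005]-l*ex+dy*ey+.006*ez;s=0
        for cam,g in zip(cams,G):
            q=lambda r:sub(g,[w2px(cam,x) for x in hexpts(c,r,ex,ey,6)])
            s-=np.mean(2*q(.0255)-q(.0330 if False else .0325)-q(.0195))  # bright annulus vs both sides
        return s
    r=differential_evolution(cost,[(-4,10),(.114,.125),(-.004,.004),(-3,3)],maxiter=25,popsize=8,seed=0);return r.x,r.fun
def nutscore(cam,c=(.5925,-.1266)):
    g=gm(cam);S=[]
    for yaw in range(0,60,3):
        ex=np.array([np.cos(np.radians(yaw)),np.sin(np.radians(yaw)),0]);ey=np.array([-ex[1],ex[0],0])
        lo=hexpts(np.array([*c,.098]),.0208,ex,ey,8);d=cam['pose'][:2,3]-np.array(c);d/=np.linalg.norm(d)
        k=((lo[:,:2]-c)@d)>.006
        a=lo[k];o=(a-[*c,.098])
        S.append(round(float(np.mean(sub(g,[w2px(cam,x) for x in a+.10*o])-sub(g,[w2px(cam,x) for x in a+[0,0,.003]]))),0))
    return S
E
python3 - <<'E'
from h import *
s6,t6=load('s6'),load('t6')
print(nutscore(load('s0')));print(nutscore(s6))
print(ringfit([load('s1'),load('t1')],[.5016,.3076,.1802],87))
print(ringfit([load('s2'),load('t2')],[.6343,-.0131,.1427],70))
print(ringfit([s6],[.5480,-.0175,.1364],112))
E
```

```text
[30.0, 31.0, 31.0, 31.0, 30.0, 30.0, 28.0, 26.0, 25.0, 25.0, 24.0, 22.0, 23.0, 23.0, 24.0, 25.0, 25.0, 28.0, 28.0, 28.0]
[5.0, 4.0, 1.0, 1.0, -1.0, -2.0, -1.0, -1.0, -1.0, 0.0, 1.0, 2.0, 3.0, 5.0, 7.0, 8.0, 9.0, 8.0, 8.0, 5.0]
(array([1.07279647, 0.12014158, 0.0031214 , 1.4112537 ]), np.float64(-163.11805725097656))
(array([1.06434342, 0.11944193, 0.00379438, 1.99128351]), np.float64(-184.1352996826172))
(array([3.59468623e+00, 1.18054657e-01, 2.75331767e-03, 8.43095869e-01]), np.float64(-142.07081604003906))
```

Emit:
arm_command([
  {"tx":0,"ty":0.002,"tz":0,"wx":0.0206,"wy":0.0083,"wz":0,"grip":-1},
  {"tx":0,"ty":0.002,"tz":-0.04,"wx":0.0206,"wy":0.0083,"wz":0,"grip":-1},
  {"tx":0,"ty":0.002,"tz":-0.07,"wx":0.0206,"wy":0.0083,"wz":0,"grip":-1},
  {"tx":0,"ty":0.002,"tz":-0.09,"wx":0.0206,"wy":0.0083,"wz":0,"grip":-1},
  {"tx":0,"ty":0.002,"tz":-0.105,"wx":0.0206,"wy":0.0083,"wz":0,"grip":-1},
  {"tx":0,"ty":0.002,"tz":-0.105,"wx":0.0206,"wy":0.0083,"wz":0,"grip":-1},
])

```text
clock: 12.55
eef_pos: [0.5478, -0.0169, 0.1103]
eef_rot: [180.0, -4.0, 112.1]
ft_force: [-4.0, 3.8, 4.3]
gripper_width: 0.0121
finger_force: 118.5
```

Emit:
arm_command([
  {"tx":-0.002,"ty":0.004,"tz":0,"wx":0,"wy":0,"wz":0,"grip":-1},
  {"tx":-0.002,"ty":0.004,"tz":-0.01,"wx":0,"wy":0,"wz":0,"grip":-1},
  {"tx":0.006,"ty":0.007,"tz":-0.015,"wx":0,"wy":0,"wz":-0.0056,"grip":-1},
  {"tx":0.006,"ty":0.007,"tz":-0.015,"wx":0,"wy":0,"wz":-0.0056,"grip":-1},
])

```text
clock: 13.05
eef_pos: [0.5495, -0.0154, 0.1066]
eef_rot: [179.9, -4.0, 111.0]
ft_force: [-2.0, 0.6, 6.7]
gripper_width: 0.0116
finger_force: 119.2
```

Emit:
arm_command([
  {"tx":-0.012,"ty":-0.004,"tz":0,"wx":0,"wy":0,"wz":0.0083,"grip":-1},
  {"tx":-0.023,"ty":-0.008,"tz":-0.004,"wx":0,"wy":0,"wz":0.0167,"grip":-1},
  {"tx":-0.031,"ty":-0.011,"tz":-0.008,"wx":0,"wy":0,"wz":0.0222,"grip":-1},
  {"tx":-0.031,"ty":-0.011,"tz":-0.008,"wx":0,"wy":0,"wz":0.0222,"grip":-1},
])

```text
clock: 13.55
eef_pos: [0.5409, -0.018, 0.1033]
eef_rot: [-180.0, -4.0, 115.0]
ft_force: [0.1, 1.5, -4.9]
gripper_width: 0.012
finger_force: 117.8
```

```bash
python3 - <<'E'
from h import *
s6=snap('scene','s7.png')
o=manip.observe();print(o['eef_pos'],o['eef_rot'],o['ft_force'],o['torque'])
print(ringfit([s6],o['eef_pos'],o['eef_rot'][2]))
E
```

```text
[ 0.54109219 -0.01800408  0.10347683] [-179.96707271   -4.03531104  115.00815168] [ 1.49913421  0.77675165 -5.21399588] [ 0.23348707 -0.02748325  0.09499308]
(array([ 1.54087374e+00,  1.18873250e-01,  2.56995914e-04, -3.94913386e-02]), np.float64(-81.55452728271484))
```

It dropped in at yaw 115° and the vertical force is back to the wrench's weight. Seating fully, then pulling.

```bash
python3 - <<'E'
from h import *
arc([.5410,-.0180],[111,107,103,99,95,91,87,83,79],115,c=np.array([.5921,-.1266]),l=.1187)
E
```

```text
111 [0.034 0.009] -0.0222
107 [0.066 0.02 ] -0.0444
103 [0.098 0.028] -0.0667
99 [0.13  0.035] -0.0889
95 [0.163 0.039] -0.1111
91 [0.196 0.04 ] -0.1333
87 [0.229 0.04 ] -0.1556
83 [0.262 0.037] -0.1778
79 [0.295 0.032] -0.2
```

Emit:
arm_command([
  {"tx":0,"ty":0,"tz":-0.006,"wx":0,"wy":0,"wz":0,"grip":-1},
  {"tx":0,"ty":0,"tz":-0.01,"wx":0,"wy":0,"wz":0,"grip":-1},
  {"tx":0.034,"ty":0.009,"tz":-0.01,"wx":0,"wy":0,"wz":-0.0222,"grip":-1},
  {"tx":0.066,"ty":0.02,"tz":-0.01,"wx":0,"wy":0,"wz":-0.0444,"grip":-1},
])

```text
clock: 14.1
eef_pos: [0.5573, -0.0117, 0.101]
eef_rot: [-179.9, -4.2, 106.9]
ft_force: [-5.5, 12.5, -3.4]
gripper_width: 0.0118
finger_force: 117.8
```

```bash
python3 - <<'E'
from h import *
o=manip.observe();print(o['eef_pos'],o['eef_rot'],o['ft_force'],o['torque'])
E
```

```text
[ 0.55731569 -0.01170202  0.10104231] [-179.92541674   -4.18964542  106.92929424] [-5.48515131 12.53605635 -3.36364206] [1.93482681 0.89186659 0.18614731]
```

```bash
python3 - <<'E'
from h import *
arc([.5575,-.0130],[106,103,99,95,91,87,83],107,c=np.array([.5916,-.1260]),l=.119)
E
```

```text
106 [0.005 0.006] -0.0056
103 [0.029 0.012] -0.0222
99 [0.062 0.018] -0.0444
95 [0.095 0.022] -0.0667
91 [0.128 0.024] -0.0889
87 [0.161 0.023] -0.1111
83 [0.194 0.02 ] -0.1333
```

Emit:
arm_command([
  {"tx":0.005,"ty":0.006,"tz":0,"wx":0,"wy":0,"wz":-0.0056,"grip":-1},
  {"tx":0.029,"ty":0.012,"tz":0,"wx":0,"wy":0,"wz":-0.0222,"grip":-1},
  {"tx":0.062,"ty":0.018,"tz":0,"wx":0,"wy":0,"wz":-0.0444,"grip":-1},
  {"tx":0.095,"ty":0.022,"tz":0,"wx":0,"wy":0,"wz":-0.0667,"grip":-1},
  {"tx":0.128,"ty":0.024,"tz":0,"wx":0,"wy":0,"wz":-0.0889,"grip":-1},
  {"tx":0.161,"ty":0.023,"tz":0,"wx":0,"wy":0,"wz":-0.1111,"grip":-1},
])

```text
clock: 14.85
eef_pos: [0.5983, -0.0063, 0.1013]
eef_rot: [-180.0, -4.1, 86.9]
ft_force: [-0.4, 8.9, -4.2]
gripper_width: 0.0118
finger_force: 117.8
```

```bash
cat >> h.py <<'E'
def st():
    o=manip.observe();y=np.radians(o['eef_rot'][2]);f=o['ft_force'];e=np.array([np.cos(y),np.sin(y)])
    print(o['clock'],o['eef_pos'].round(4),o['eef_rot'].round(1),f.round(1),o['torque'].round(2),'rad',(f[:2]@e).round(1),'resist',(f[:2]@[-e[1],e[0]]).round(1))
    return o
E
python3 - <<'E'
from h import *
st()
E
```

```text
14.85 [ 0.5983 -0.0063  0.1013] [-180.    -4.1   86.9] [-0.4  8.9 -4.2] [ 1.51 -0.05  0.35] rad 8.9 resist 0.9
```

```bash
python3 - <<'E'
from h import *
arc([.5978,-.0073],[86,82,78,74,70,66,62,58,54,50],87,c=np.array([.5916,-.1260]),l=.1200)
E
```

```text
86 [0.009 0.004] -0.0056
82 [0.042 0.001] -0.0278
78 [ 0.075 -0.005] -0.05
74 [ 0.108 -0.013] -0.0722
70 [ 0.139 -0.024] -0.0944
66 [ 0.17  -0.036] -0.1167
62 [ 0.201 -0.051] -0.1389
58 [ 0.23  -0.068] -0.1611
54 [ 0.257 -0.086] -0.1833
50 [ 0.284 -0.107] -0.2056
```

Emit:
arm_command([
  {"tx":0.009,"ty":0.004,"tz":0,"wx":0,"wy":0,"wz":-0.0056,"grip":-1},
  {"tx":0.042,"ty":0.001,"tz":0,"wx":0,"wy":0,"wz":-0.0278,"grip":-1},
  {"tx":0.075,"ty":-0.005,"tz":0,"wx":0,"wy":0,"wz":-0.05,"grip":-1},
  {"tx":0.108,"ty":-0.013,"tz":0,"wx":0,"wy":0,"wz":-0.0722,"grip":-1},
  {"tx":0.139,"ty":-0.024,"tz":0,"wx":0,"wy":0,"wz":-0.0944,"grip":-1},
])

```text
clock: 15.48
eef_pos: [0.6331, -0.0131, 0.1014]
eef_rot: [-180.0, -4.0, 70.0]
ft_force: [1.6, 3.7, -5.2]
gripper_width: 0.0121
finger_force: 117.8
```

```bash
python3 - <<'E'
from h import *
st()
E
```

```text
15.475 [ 0.6331 -0.0131  0.1014] [-180.   -4.   70.] [ 1.6  3.7 -5.2] [ 0.77 -0.28  0.33] rad 4.0 resist -0.3
```

Emit:
arm_command([
  {"tx":0.031,"ty":-0.012,"tz":0,"wx":0,"wy":0,"wz":-0.0223,"grip":-1},
  {"tx":0.062,"ty":-0.027,"tz":0,"wx":0,"wy":0,"wz":-0.0445,"grip":-1},
  {"tx":0.091,"ty":-0.044,"tz":0,"wx":0,"wy":0,"wz":-0.0667,"grip":-1},
  {"tx":0.118,"ty":-0.062,"tz":0,"wx":0,"wy":0,"wz":-0.0889,"grip":-1},
  {"tx":0.145,"ty":-0.083,"tz":0,"wx":0,"wy":0,"wz":-0.1112,"grip":-1},
  {"tx":0.145,"ty":-0.083,"tz":0,"wx":0,"wy":0,"wz":-0.1112,"grip":-1},
])

```text
clock: 16.23
eef_pos: [0.6697, -0.034, 0.1014]
eef_rot: [180.0, -4.1, 50.0]
ft_force: [4.2, 4.0, -4.4]
gripper_width: 0.012
finger_force: 117.6
```

```bash
python3 - <<'E'
from h import *
st()
E
```

```text
16.225 [ 0.6697 -0.034   0.1014] [180.   -4.1  50. ] [ 4.2  4.  -4.4] [ 0.82 -0.89  0.13] rad 5.8 resist -0.6
```

Emit:
arm_command([
  {"tx":-0.01,"ty":0.01,"tz":0,"wx":0,"wy":0,"wz":0.0097,"grip":-1},
  {"tx":-0.021,"ty":0.02,"tz":0,"wx":0,"wy":0,"wz":0.0194,"grip":-1},
  {"tx":-0.021,"ty":0.02,"tz":0,"wx":0,"wy":0,"wz":0.0194,"grip":-1},
])

```text
clock: 16.6
eef_pos: [0.6636, -0.0291, 0.1016]
eef_rot: [180.0, -4.0, 53.6]
ft_force: [0.6, -1.5, -3.4]
gripper_width: 0.0116
finger_force: 117.8
```

```bash
python3 - <<'E'
from h import *
st()
E
```

```text
16.6 [ 0.6636 -0.0291  0.1016] [180.   -4.   53.6] [ 0.6 -1.5 -3.4] [ 0.05 -0.29  0.2 ] rad -0.8 resist -1.3
```

Unloaded. Lifting slowly.

Emit:
arm_command([
  {"tx":0,"ty":0,"tz":0.015,"wx":0,"wy":0,"wz":0,"grip":-1},
  {"tx":0,"ty":0,"tz":0.03,"wx":0,"wy":0,"wz":0,"grip":-1},
  {"tx":0,"ty":0,"tz":0.045,"wx":0,"wy":0,"wz":0,"grip":-1},
])

```text
clock: 16.98
eef_pos: [0.6639, -0.0291, 0.1132]
eef_rot: [180.0, -4.0, 53.5]
ft_force: [-0.5, -0.6, -4.5]
gripper_width: 0.0116
finger_force: 118.0
```

```bash
python3 - <<'E'
from h import *
o=st()
s=snap('scene','s8.png');print(ringfit([s],o['eef_pos'],o['eef_rot'][2]))
E
```

```text
16.975 [ 0.6639 -0.0291  0.1132] [180.   -4.   53.5] [-0.5 -0.6 -4.5] [ 0.09 -0.09  0.01] rad -0.7 resist 0.0
(array([ 4.80072818e+00,  1.23868599e-01, -3.58975644e-03,  3.28544876e-02]), np.float64(-122.74215698242188))
```

```bash
python3 - <<'E'
from h import *
arc([.6638,-.0291],[63,73,83,93,103,111,117],53.5,c=np.array([.5920,-.1260]),l=.1197)
E
```

```text
63 [-0.07   0.039] 0.0528
73 [-0.147  0.07 ] 0.1083
83 [-0.229  0.088] 0.1639
93 [-0.312  0.091] 0.2194
103 [-0.395  0.079] 0.275
111 [-0.459  0.059] 0.3194
117 [-0.505  0.039] 0.3528
```

Emit:
arm_command([
  {"tx":0,"ty":0,"tz":0.05,"wx":0,"wy":0,"wz":0,"grip":-1},
  {"tx":0,"ty":0,"tz":0.095,"wx":0,"wy":0,"wz":0,"grip":-1},
  {"tx":-0.07,"ty":0.039,"tz":0.095,"wx":0,"wy":0,"wz":0.0528,"grip":-1},
  {"tx":-0.147,"ty":0.07,"tz":0.095,"wx":0,"wy":0,"wz":0.1083,"grip":-1},
  {"tx":-0.229,"ty":0.088,"tz":0.095,"wx":0,"wy":0,"wz":0.1639,"grip":-1},
  {"tx":-0.312,"ty":0.091,"tz":0.095,"wx":0,"wy":0,"wz":0.2194,"grip":-1},
  {"tx":-0.395,"ty":0.079,"tz":0.095,"wx":0,"wy":0,"wz":0.275,"grip":-1},
  {"tx":-0.459,"ty":0.059,"tz":0.095,"wx":0,"wy":0,"wz":0.3194,"grip":-1},
  {"tx":-0.505,"ty":0.039,"tz":0.095,"wx":0,"wy":0,"wz":0.3528,"grip":-1},
  {"tx":-0.505,"ty":0.039,"tz":0.095,"wx":0,"wy":0,"wz":0.3528,"grip":-1},
  {"tx":-0.505,"ty":0.039,"tz":0.06,"wx":0,"wy":0,"wz":0.3528,"grip":-1},
  {"tx":-0.505,"ty":0.039,"tz":0.03,"wx":0,"wy":0,"wz":0.3528,"grip":-1},
  {"tx":-0.505,"ty":0.039,"tz":0.01,"wx":0,"wy":0,"wz":0.3528,"grip":-1},
  {"tx":-0.505,"ty":0.039,"tz":-0.005,"wx":0,"wy":0,"wz":0.3528,"grip":-1},
  {"tx":-0.505,"ty":0.039,"tz":-0.005,"wx":0,"wy":0,"wz":0.3528,"grip":-1},
])

```text
clock: 18.9
eef_pos: [0.5376, -0.0193, 0.1112]
eef_rot: [-180.0, -4.0, 117.0]
ft_force: [-0.2, -0.0, -4.5]
gripper_width: 0.0119
finger_force: 117.9
```

```bash
python3 - <<'E'
from h import *
st()
E
```

```text
18.9 [ 0.5376 -0.0193  0.1112] [-180.   -4.  117.] [-0.2 -0.  -4.5] [ 0.17  0.06 -0.03] rad 0.0 resist 0.2
```

Free so far, so continuing down.

Emit:
arm_command([
  {"tx":0,"ty":0,"tz":-0.012,"wx":0,"wy":0,"wz":0,"grip":-1},
  {"tx":0,"ty":0,"tz":-0.024,"wx":0,"wy":0,"wz":0,"grip":-1},
  {"tx":0,"ty":0,"tz":-0.032,"wx":0,"wy":0,"wz":0,"grip":-1},
  {"tx":0,"ty":0,"tz":-0.032,"wx":0,"wy":0,"wz":0,"grip":-1},
])

```text
clock: 19.4
eef_pos: [0.5375, -0.0193, 0.1034]
eef_rot: [-180.0, -4.0, 117.0]
ft_force: [-0.1, 1.0, -3.4]
gripper_width: 0.0117
finger_force: 118.0
```

```bash
python3 - <<'E'
from h import *
st()
arc([.5376,-.0193],[113,109,105,101,97,93,89],117,c=np.array([.5918,-.1260]),l=.1199)
E
```

```text
19.4 [ 0.5375 -0.0193  0.1034] [-180.   -4.  117.] [-0.1  1.  -3.4] [-0.09 -0.06 -0.01] rad 0.9 resist -0.4
113 [0.029 0.015] -0.0222
109 [0.061 0.027] -0.0444
105 [0.093 0.036] -0.0667
101 [0.125 0.044] -0.0889
97 [0.158 0.049] -0.1111
93 [0.192 0.052] -0.1333
89 [0.225 0.053] -0.1556
```

Emit:
arm_command([
  {"tx":0,"ty":0,"tz":-0.008,"wx":0,"wy":0,"wz":0,"grip":-1},
  {"tx":0.029,"ty":0.015,"tz":-0.008,"wx":0,"wy":0,"wz":-0.0222,"grip":-1},
  {"tx":0.061,"ty":0.027,"tz":-0.008,"wx":0,"wy":0,"wz":-0.0444,"grip":-1},
  {"tx":0.093,"ty":0.036,"tz":-0.008,"wx":0,"wy":0,"wz":-0.0667,"grip":-1},
  {"tx":0.125,"ty":0.044,"tz":-0.008,"wx":0,"wy":0,"wz":-0.0889,"grip":-1},
  {"tx":0.158,"ty":0.049,"tz":-0.008,"wx":0,"wy":0,"wz":-0.1111,"grip":-1},
  {"tx":0.192,"ty":0.052,"tz":-0.008,"wx":0,"wy":0,"wz":-0.1333,"grip":-1},
  {"tx":0.225,"ty":0.053,"tz":-0.008,"wx":0,"wy":0,"wz":-0.1556,"grip":-1},
])

```text
clock: 20.4
eef_pos: [0.5942, -0.006, 0.1015]
eef_rot: [180.0, -4.0, 88.9]
ft_force: [-0.2, -1.1, -3.8]
gripper_width: 0.0116
finger_force: 118.2
```

```bash
python3 - <<'E'
from h import *
st()
arc([.5376+.225*.25,-.0193+.053*.25],[86,83,80,77,74,71,69,67,65,63,61,59,57,55,53,51],89,c=np.array([.5918,-.1260]),l=.1199)
E
```

```text
20.4 [ 0.5942 -0.006   0.1015] [180.   -4.   88.9] [-0.2 -1.1 -3.8] [-0.03  0.04  0.34] rad -1.1 resist 0.1
86 [ 0.025 -0.001] -0.0167
83 [ 0.05  -0.004] -0.0333
80 [ 0.075 -0.007] -0.05
77 [ 0.1   -0.012] -0.0667
74 [ 0.124 -0.019] -0.0833
71 [ 0.148 -0.026] -0.1
69 [ 0.164 -0.032] -0.1111
67 [ 0.179 -0.038] -0.1222
65 [ 0.194 -0.045] -0.1333
63 [ 0.21  -0.052] -0.1444
61 [ 0.224 -0.06 ] -0.1556
59 [ 0.239 -0.069] -0.1667
57 [ 0.253 -0.078] -0.1778
55 [ 0.267 -0.087] -0.1889
53 [ 0.28  -0.097] -0.2
51 [ 0.294 -0.107] -0.2111
```

Very clean: Mz = 0.34 is just the drag. Pulling to 71°.

Emit:
arm_command([
  {"tx":0.025,"ty":-0.001,"tz":0,"wx":0,"wy":0,"wz":-0.0167,"grip":-1},
  {"tx":0.05,"ty":-0.004,"tz":0,"wx":0,"wy":0,"wz":-0.0333,"grip":-1},
  {"tx":0.075,"ty":-0.007,"tz":0,"wx":0,"wy":0,"wz":-0.05,"grip":-1},
  {"tx":0.1,"ty":-0.012,"tz":0,"wx":0,"wy":0,"wz":-0.0667,"grip":-1},
  {"tx":0.124,"ty":-0.019,"tz":0,"wx":0,"wy":0,"wz":-0.0833,"grip":-1},
  {"tx":0.148,"ty":-0.026,"tz":0,"wx":0,"wy":0,"wz":-0.1,"grip":-1},
])

```text
clock: 21.15
eef_pos: [0.6312, -0.0124, 0.1016]
eef_rot: [180.0, -4.0, 70.9]
ft_force: [-0.1, 1.6, -4.2]
gripper_width: 0.0116
finger_force: 118.2
```

```bash
python3 - <<'E'
from h import *
st()
E
```

```text
21.15 [ 0.6312 -0.0124  0.1016] [180.   -4.   70.9] [-0.1  1.6 -4.2] [ 0.28 -0.03  0.4 ] rad 1.5 resist 0.6
```

Small steps now: 2° per row, checking every 4°.

Emit:
arm_command([
  {"tx":0.016,"ty":-0.006,"tz":0,"wx":0,"wy":0,"wz":-0.0111,"grip":-1},
  {"tx":0.031,"ty":-0.012,"tz":0,"wx":0,"wy":0,"wz":-0.0222,"grip":-1},
])

```text
clock: 21.4
eef_pos: [0.6389, -0.0153, 0.1016]
eef_rot: [180.0, -4.0, 67.0]
ft_force: [1.3, 5.1, -4.4]
gripper_width: 0.0116
finger_force: 118.1
```

```bash
python3 - <<'E'
from h import *
st()
E
```

```text
21.4 [ 0.6389 -0.0153  0.1016] [180.  -4.  67.] [ 1.3  5.1 -4.4] [ 0.8  -0.36  0.39] rad 5.1 resist 0.8
```

Emit:
arm_command([
  {"tx":0.008,"ty":-0.003,"tz":0,"wx":0,"wy":0,"wz":-0.0056,"grip":-1},
  {"tx":0.015,"ty":-0.007,"tz":0,"wx":0,"wy":0,"wz":-0.0111,"grip":-1},
])

```text
clock: 21.65
eef_pos: [0.6425, -0.017, 0.1016]
eef_rot: [-180.0, -4.0, 65.0]
ft_force: [1.2, 7.3, -3.9]
gripper_width: 0.0117
finger_force: 118.2
```

```bash
python3 - <<'E'
from h import *
st()
E
```

```text
21.65 [ 0.6425 -0.017   0.1016] [-180.   -4.   65.] [ 1.2  7.3 -3.9] [ 1.29 -0.19  0.49] rad 7.1 resist 2.0
```

Emit:
arm_command([
  {"tx":0.005,"ty":0,"tz":0,"wx":0,"wy":0,"wz":-0.0028,"grip":-1},
  {"tx":0.009,"ty":-0.001,"tz":0,"wx":0,"wy":0,"wz":-0.0056,"grip":-1},
])

```text
clock: 21.9
eef_pos: [0.6444, -0.0176, 0.1013]
eef_rot: [-180.0, -4.0, 64.0]
ft_force: [-2.6, 2.2, -3.6]
gripper_width: 0.0115
finger_force: 118.3
```

```bash
python3 - <<'E'
from h import *
st()
E
```

```text
21.9 [ 0.6444 -0.0176  0.1013] [-180.   -4.   64.] [-2.6  2.2 -3.6] [0.43 0.49 0.62] rad 0.8 resist 3.3
```

Emit:
arm_command([
  {"tx":0.004,"ty":-0.001,"tz":0,"wx":0,"wy":0,"wz":-0.0028,"grip":-1},
  {"tx":0.008,"ty":-0.002,"tz":0,"wx":0,"wy":0,"wz":-0.0056,"grip":-1},
])

```text
clock: 22.15
eef_pos: [0.6462, -0.0184, 0.1013]
eef_rot: [-180.0, -3.9, 63.0]
ft_force: [-5.7, -1.1, -3.0]
gripper_width: 0.0115
finger_force: 118.4
```

```bash
python3 - <<'E'
from h import *
st()
E
```

```text
22.15 [ 0.6462 -0.0184  0.1013] [-180.    -3.9   63. ] [-5.7 -1.1 -3. ] [-0.01  0.88  0.59] rad -3.5 resist 4.6
```

Emit:
arm_command([
  {"tx":0.004,"ty":-0.001,"tz":0,"wx":0,"wy":0,"wz":-0.0028,"grip":-1},
  {"tx":0.006,"ty":-0.002,"tz":0,"wx":0,"wy":0,"wz":-0.0045,"grip":-1},
  {"tx":0.006,"ty":-0.002,"tz":0,"wx":0,"wy":0,"wz":-0.0045,"grip":-1},
])

```text
clock: 22.52
eef_pos: [0.6475, -0.0191, 0.1011]
eef_rot: [-179.9, -3.9, 62.2]
ft_force: [-6.8, -1.1, -3.2]
gripper_width: 0.0117
finger_force: 118.5
```

```bash
python3 - <<'E'
from h import *
st();s=snap('scene','s9.png')
a=load('s3');n=load('s0')
# yellow disc mark check: compare patch round mark between start and now
y=lambda im:cv2.cvtColor(im,cv2.COLOR_BGR2GRAY)
x0,y0=264,222
for k in ('s0','s3'):
    tpl=y(load(k)['frame'])[y0:y0+12,x0:x0+14];r=cv2.matchTemplate(y(s['frame'])[y0-6:y0+18,x0-6:x0+20],tpl,cv2.TM_CCOEFF_NORMED);print(k,cv2.minMaxLoc(r))
E
```

```text
22.525 [ 0.6475 -0.0191  0.1011] [-179.9   -3.9   62.2] [-6.8 -1.1 -3.2] [-0.04  1.2   0.7 ] rad -4.1 resist 5.5
s0 (-0.23467223346233368, 0.4289965033531189, (7, 0), (12, 0))
s3 (-0.3414103090763092, 0.6956537365913391, (0, 5), (5, 7))
```

Torque is 1.36 N·m and rising with no further nut motion, so the nut is solid. Backing off within the play.

Emit:
arm_command([
  {"tx":-0.016,"ty":0.007,"tz":0,"wx":0,"wy":0,"wz":0.012,"grip":-1},
  {"tx":-0.033,"ty":0.015,"tz":0,"wx":0,"wy":0,"wz":0.0239,"grip":-1},
  {"tx":-0.033,"ty":0.015,"tz":0,"wx":0,"wy":0,"wz":0.0239,"grip":-1},
])

```text
clock: 22.95
eef_pos: [0.6398, -0.0154, 0.1017]
eef_rot: [179.9, -4.0, 66.6]
ft_force: [-1.6, -6.0, -4.1]
gripper_width: 0.0121
finger_force: 118.1
```

```bash
python3 - <<'E'
from h import *
st()
E
```

```text
22.95 [ 0.6398 -0.0154  0.1017] [179.9  -4.   66.6] [-1.6 -6.  -4.1] [-0.76  0.07  0.32] rad -6.2 resist -0.9
```

Emit:
arm_command([
  {"tx":-0.012,"ty":0.003,"tz":0,"wx":0,"wy":0,"wz":0.0083,"grip":-1},
  {"tx":-0.024,"ty":0.007,"tz":0,"wx":0,"wy":0,"wz":0.0167,"grip":-1},
  {"tx":-0.024,"ty":0.007,"tz":0,"wx":0,"wy":0,"wz":0.0167,"grip":-1},
])

```text
clock: 23.32
eef_pos: [0.6338, -0.0131, 0.1017]
eef_rot: [180.0, -4.0, 69.6]
ft_force: [1.7, -2.8, -4.6]
gripper_width: 0.0115
finger_force: 118.1
```

```bash
python3 - <<'E'
from h import *
st()
E
```

```text
23.325 [ 0.6338 -0.0131  0.1017] [180.   -4.   69.6] [ 1.7 -2.8 -4.6] [-0.12 -0.3   0.26] rad -2.0 resist -2.6
```

Emit:
arm_command([
  {"tx":0.001,"ty":-0.001,"tz":0.012,"wx":0,"wy":0,"wz":0,"grip":-1},
  {"tx":0.001,"ty":-0.001,"tz":0.024,"wx":0,"wy":0,"wz":0,"grip":-1},
  {"tx":0.001,"ty":-0.001,"tz":0.036,"wx":0,"wy":0,"wz":0,"grip":-1},
  {"tx":0.001,"ty":-0.001,"tz":0.048,"wx":0,"wy":0,"wz":0,"grip":-1},
])

```text
clock: 23.82
eef_pos: [0.6341, -0.0133, 0.1138]
eef_rot: [-180.0, -4.0, 69.5]
ft_force: [0.4, 0.4, -3.9]
gripper_width: 0.0117
finger_force: 118.2
```

```bash
python3 - <<'E'
from h import *
st()
E
```

```text
23.825 [ 0.6341 -0.0133  0.1138] [-180.    -4.    69.5] [ 0.4  0.4 -3.9] [ 0.1  -0.04  0.02] rad 0.5 resist -0.2
```

Free of the nut. Carrying the wrench back to the rest.

Emit:
arm_command([
  {"tx":0,"ty":0,"tz":0.1,"wx":0,"wy":0,"wz":0,"grip":-1},
  {"tx":0,"ty":0,"tz":0.25,"wx":0,"wy":0,"wz":0,"grip":-1},
  {"tx":-0.08,"ty":0.16,"tz":0.265,"wx":0,"wy":0,"wz":0.02,"grip":-1},
  {"tx":-0.18,"ty":0.36,"tz":0.265,"wx":0,"wy":0,"wz":0.04,"grip":-1},
  {"tx":-0.28,"ty":0.56,"tz":0.265,"wx":0,"wy":0,"wz":0.06,"grip":-1},
  {"tx":-0.38,"ty":0.76,"tz":0.265,"wx":0,"wy":0,"wz":0.08,"grip":-1},
  {"tx":-0.46,"ty":0.92,"tz":0.265,"wx":0,"wy":0,"wz":0.0917,"grip":-1},
  {"tx":-0.52,"ty":1,"tz":0.265,"wx":0,"wy":0,"wz":0.0917,"grip":-1},
  {"tx":-0.52,"ty":1,"tz":0.265,"wx":0,"wy":0,"wz":0.0917,"grip":-1},
])

```text
clock: 24.95
eef_pos: [0.5032, 0.2379, 0.1801]
eef_rot: [180.0, -4.0, 86.1]
ft_force: [0.1, -0.2, -4.5]
gripper_width: 0.0118
finger_force: 118.2
```

Emit:
arm_command([
  {"tx":0,"ty":0.14,"tz":0,"wx":0,"wy":0,"wz":0,"grip":-1},
  {"tx":0,"ty":0.277,"tz":0,"wx":0,"wy":0,"wz":0,"grip":-1},
  {"tx":0,"ty":0.277,"tz":0,"wx":0,"wy":0,"wz":0,"grip":-1},
  {"tx":0,"ty":0.277,"tz":0,"wx":0,"wy":0,"wz":0,"grip":-1},
])

```text
clock: 25.45
eef_pos: [0.5044, 0.3052, 0.1797]
eef_rot: [-180.0, -4.0, 86.0]
ft_force: [0.3, -0.1, -4.1]
gripper_width: 0.0119
finger_force: 118.2
```

```bash
python3 - <<'E'
from h import *
o=st();s=snap('scene','s10.png');t=snap('top','t10.png')
print(ringfit([s,t],o['eef_pos'],o['eef_rot'][2]))
print(nutscore(s))
E
```

```text
25.45 [0.5044 0.3052 0.1797] [-180.   -4.   86.] [ 0.3 -0.1 -4.1] [ 0.16  0.   -0.04] rad -0.1 resist -0.3
(array([2.86997912, 0.12196184, 0.00388429, 1.56005087]), np.float64(-110.78900909423828))
[30.0, 31.0, 33.0, 33.0, 33.0, 33.0, 32.0, 31.0, 30.0, 29.0, 27.0, 25.0, 25.0, 25.0, 25.0, 27.0, 26.0, 28.0, 28.0, 29.0]
```

Before setting it down, I am cross-checking the nut's angle more carefully: start versus now.

```bash
cat > nut.py <<'E'
from h import *
c0=np.array([.5922,-.1262])
def prof(cam,z,c):
    g=gm(cam);d=cam['pose'][:2,3]-c;a0=np.degrees(np.arctan2(d[1],d[0]));ph=np.arange(a0-75,a0+76,3.)
    r=np.arange(.015,.0245,.0005);I=[]
    for p in np.radians(ph):
        e=np.array([np.cos(p),np.sin(p)]);I.append(sub(g,[w2px(cam,[*(c+q*e),z]) for q in r]))
    return ph,r,np.array(I)
def fit(cam,z=.098):
    best=[]
    for dx in np.arange(-.0015,.0016,.0005):
      for dy in np.arange(-.0015,.0016,.0005):
        ph,r,I=prof(cam,z,c0+[dx,dy])
        for yaw in range(0,60,2):
            R=.018/np.cos(np.radians((ph-yaw+30)%60-30))
            k=np.arange(len(ph));f=lambda q:np.array([np.interp(x,r,I[i]) for i,x in zip(k,q)])
            best.append((np.mean(f(R+.0012)-f(R-.0012)),yaw,dx,dy))
    b=np.array(best);m=np.array([[y,b[b[:,1]==y,0].max()] for y in range(0,60,2)]);return m[:,1].round(1)
E
python3 - <<'E'
from nut import *
for n in('s0','s1','s10'):
    f=fit(load(n));print(n,f.tolist(),'peak',2*int(f.argmax()))
# raw patch comparison
a,b=load('s0')['frame'],load('s10')['frame']
P=w2px(load('s0'),[*c0,.105]).astype(int);print(P)
for im in(a,b):print(cv2.cvtColor(im,cv2.COLOR_BGR2GRAY)[P[1]-2:P[1]+12,P[0]-11:P[0]+12])
E
```

```text
s0 [29.7, 30.0, 30.2, 30.2, 30.2, 30.2, 30.0, 29.9, 29.6, 29.1, 28.8, 28.6, 28.3, 28.0, 27.8, 27.4, 27.0, 26.7, 26.3, 26.2, 26.2, 26.2, 26.6, 27.1, 27.5, 27.8, 28.3, 28.8, 29.2, 29.4] peak 4
s1 [30.3, 30.6, 30.8, 30.9, 31.0, 31.0, 30.9, 30.8, 30.5, 30.1, 29.9, 29.7, 29.4, 29.1, 28.9, 28.5, 27.9, 27.7, 27.1, 26.8, 26.7, 26.6, 27.0, 27.5, 27.9, 28.2, 28.7, 29.2, 29.7, 30.0] peak 8
s10 [29.8, 30.2, 30.5, 30.8, 31.1, 31.3, 31.5, 31.5, 31.5, 31.3, 31.2, 31.1, 31.0, 30.6, 30.3, 29.8, 29.0, 28.6, 27.8, 27.3, 26.9, 26.7, 26.9, 27.3, 27.7, 27.9, 28.5, 28.9, 29.2, 29.5] peak 12
[256 225]
[[142 141 143 150 155 128 126 155  50  60  63  58  61  60  60  62 111 142
  136 148 141 140 138]
 [141 145 143 155 160 145 131 149  30  56  62  58  60  60  56  59 108 138
  120 121 153 138 136]
 [139 141 147 164 150 148 132 133  81  67  49  51  54  53  69 102 162 130
  113  79 163 148 133]
 [141 141 152 159  97  88 132 142 153 125  89  76  82  82 119 161 145 126
   92  63 161 136 143]
 [140 144 154 157  75  66 113 138 142 150 162 156 161 156 150 137 134 134
   63  92 157 117 138]
 [142 141 143 156 103  58  69 
[... 1502 characters left out ...]
 75 171 160 102 147]
 [146 153 145 112 171 143  98  55  65  86 123 111 101  65  67  66  66  66
  103 168 152 145 146]
 [146 146 141 111 153 171 164 104  70  61  68  69  69  65  68  69  84  83
  152 147 117 142 150]
 [149 146 149 146 109 148 161 168 125  83  64  75  92 105 106 110 133 112
  152 111 128 142 148]
 [145 150 148 150 145 104 134 152 159 147 100 112 162 173 173 166 155 141
   97 119 144 143 148]
 [149 150 148 149 147 145 113 111 142 150 153 154 154 154 144 130 122  84
   95 146 142 145 147]
 [146 151 146 148 145 146 146 142 126 105 110 108 108 106  93 122 148 144
  142 141 141 140 145]
 [151 147 149 148 141 145 149 148 144 144 148 146 146 148 147 145 146 144
  144 146 142 148 151]]
```

The images show about 2.0 rad turned from the start. That falls in the stated 1.5–2.2 rad range, and the elastic, hysteresis-free torque rise says it was solid. Setting the wrench down.

Emit:
arm_command([
  {"tx":0,"ty":0,"tz":-0.15,"wx":0,"wy":0,"wz":0,"grip":-1},
  {"tx":0,"ty":0,"tz":-0.32,"wx":0,"wy":0,"wz":0,"grip":-1},
  {"tx":0,"ty":0,"tz":-0.46,"wx":0,"wy":0,"wz":0,"grip":-1},
  {"tx":0,"ty":0,"tz":-0.53,"wx":0,"wy":0,"wz":0,"grip":-1},
  {"tx":0,"ty":0,"tz":-0.56,"wx":0,"wy":0,"wz":0,"grip":-1},
  {"tx":0,"ty":0,"tz":-0.575,"wx":0,"wy":0,"wz":0,"grip":-1},
  {"tx":0,"ty":0,"tz":-0.575,"wx":0,"wy":0,"wz":0,"grip":-1},
])

```text
clock: 26.42
eef_pos: [0.5045, 0.306, 0.0369]
eef_rot: [179.9, -4.0, 86.0]
ft_force: [0.7, 0.1, -4.2]
gripper_width: 0.0115
finger_force: 118.1
```

```bash
python3 - <<'E'
from h import *
st()
E
```

```text
26.425 [0.5045 0.306  0.0369] [179.9  -4.   86. ] [ 0.7  0.1 -4.2] [0.13 0.05 0.05] rad 0.1 resist -0.7
```

Emit:
arm_command([
  {"tx":0,"ty":0,"tz":-0.006,"wx":0,"wy":0,"wz":0,"grip":-1},
  {"tx":0,"ty":0,"tz":-0.012,"wx":0,"wy":0,"wz":0,"grip":-1},
  {"tx":0,"ty":0,"tz":-0.014,"wx":0,"wy":0,"wz":0,"grip":-1},
], squeeze=50)

```text
clock: 26.8
eef_pos: [0.5047, 0.306, 0.0337]
eef_rot: [179.9, -4.0, 86.0]
ft_force: [-3.0, -6.1, 8.5]
gripper_width: 0.0112
finger_force: 119.9
```

```bash
python3 - <<'E'
from h import *
st()
E
```

```text
26.8 [0.5047 0.306  0.0337] [179.9  -4.   86. ] [-3.  -6.1  8.5] [0.02 0.32 0.14] rad -6.3 resist 2.6
```

Contact made. Opening slowly.

Emit:
arm_command([
  {"tx":0,"ty":0,"tz":0.002,"wx":0,"wy":0,"wz":0,"grip":-0.5},
  {"tx":0,"ty":0,"tz":0.002,"wx":0,"wy":0,"wz":0,"grip":-0.2},
  {"tx":0,"ty":0,"tz":0.002,"wx":0,"wy":0,"wz":0,"grip":0.2},
  {"tx":0,"ty":0,"tz":0.002,"wx":0,"wy":0,"wz":0,"grip":0.6},
  {"tx":0,"ty":0,"tz":0.002,"wx":0,"wy":0,"wz":0,"grip":0.6},
  {"tx":0,"ty":0,"tz":0.1,"wx":0,"wy":0,"wz":0,"grip":0.6},
  {"tx":0,"ty":0,"tz":0.25,"wx":0,"wy":0,"wz":0,"grip":0.6},
  {"tx":0,"ty":0,"tz":0.45,"wx":0,"wy":0,"wz":0,"grip":0.6},
  {"tx":0,"ty":0.3,"tz":0.6,"wx":0,"wy":0,"wz":0,"grip":0.6},
  {"tx":0,"ty":0.5,"tz":0.6,"wx":0,"wy":0,"wz":0,"grip":0.6},
  {"tx":0,"ty":0.5,"tz":0.6,"wx":0,"wy":0,"wz":0,"grip":0.6},
])

```text
clock: 28.18
eef_pos: [0.5036, 0.4339, 0.183]
eef_rot: [180.0, -4.0, 86.2]
ft_force: [-1.0, -0.4, -0.9]
gripper_width: 0.0686
finger_force: 0.0
```

```bash
python3 - <<'E'
from h import *
st();s=snap('scene','s11.png');t=snap('top','t11.png')
# wrench ring pose if flat on the rest: grasp-equivalent p 5 mm below 7mm-high handle centre
print(ringfit([s,t],[.5045,.306,.032],86))
print('base',ringfit([load('s0'),load('t0')],[.502,.308,.032],87))
# bright low-saturation pixels on the rest, top view -> axis at z=.044
im=t['frame'].astype(int);m=((im.max(2)-im.min(2)<35)&(im.min(2)>120)).astype(np.uint8);m[:,:125]=0;m[:,215:]=0;m[:200]=0;m[245:]=0
v,u=np.nonzero(m);W=np.array([px2w(t,a,b,.044)[:2] for a,b in zip(u,v)]);print(len(W),W[W[:,1]<.23].mean(0),W[W[:,1]>.33].mean(0),W.min(0),W.max(0))
E
```

```text
28.175 [0.5036 0.4339 0.183 ] [180.   -4.   86.2] [-1.  -0.4 -0.9] [-0.02 -0.05 -0.06] rad -0.5 resist 1.0
(array([1.52844396, 0.12165104, 0.00337647, 1.58751831]), np.float64(-198.41293334960938))
base (array([ 1.67780401e+00,  1.20217896e-01, -5.32608877e-04, -6.48266595e-01]), np.float64(-186.86019897460938))
1940 [0.49956776 0.16291726] [0.46030827 0.35866638] [0.42622213 0.11108766] [0.57349047 0.39708949]
```

The fit matches the wrench's original flat lie (1.5° versus 1.7° fit bias), with its middle about 3 mm from the rest's centre. Handing in.

```bash
python3 -c "
from bench import manip
print(manip.hand_in())"
```

```text
the job is handed in; nothing more can be done
None
```

The nut is tightened until solid and the wrench lies flat on its dark wooden rest; the job was handed in at about 28 s, with no verdict returned and the 2.14 rad end condition judged only by feel and the images.

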